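# Lock a filter cell at the holding fork of its slide

## Robot

A 6-joint arm with a two-finger parallel gripper is mounted at the origin on the work surface. World frame = base frame: x ahead of the robot, y to its left, z up, the work surface at z = 0. Lengths are in m, angles in degrees, forces in N, time in s.
With the tool pointing down it reaches from about 0.25 to 0.725 m from the base axis. Payload 4 kg.
Tool frame: the origin (TCP) lies at the very end of the fingers, on their centre line; the grasp point (between the pads) lies 19 mm behind it; z points along the fingers, y is the direction in which the jaws open and shut (so a half turn about z gives the same grasp; the last joint's range is limited). The gripper opens to 85 mm and grips with 20 to 120 N. Pads are 22 mm wide; open, the fingers measure 114 mm over their backs; the gripper's body (76 mm by 85 mm) begins 54 mm behind the grasp point. The pads swing forward as they close: fully open they stand 13 mm farther back than shut.
Start: joints at [-67.781, 13.785, 0.286, 76.501, 0, 90], TCP at [0.189, -0.463, 0.231] pointing down, gripper open.
Joint ranges: [-155.79, 155.79], [-60.16, 107.12], [-62.33, 73.08], [-114, 123.19], [-81.49, 82.49], [-180, 180]. Speed limits (degrees/s): [159.86, 159.86, 180, 180, 180, 180].

## Interface

Orientations are given as a 3x3 rotation matrix whose columns are the frame's x, y, z axes.
In Python, from plant import ctrl, move_gripper, vision gives the robot as it stands. The module is installed in compiled form; this text tells all that it offers. Calls block until the motion is done:
- ctrl.movep(position, orientation): joint-space move of the TCP to a pose.
- ctrl.servo_line(position, feed=0.15, ori=None): straight line of the TCP; ori=None keeps the orientation; feed is the mean speed in m/s.
- ctrl.move_j(angles): joint-space move.
- move_gripper(opening, newtons=None): opening from 0.0 (shut) to 1.0 (fully open); newtons is the grip in N (None keeps the last); returns when the fingers have stopped.
- ctrl.wait(seconds).
- ctrl.ik(position, orientation): joint angles nearest the present ones, or None.
- ctrl.read_state(): the state.
- vision.grab_frame(name): name is "side" or "top" or "wrist"; returns a dict with "image" (400x640x3 uint8, blue, green, red), "fov_y" (degrees; the focal length in pixels is half the picture's height over the tangent of half this angle, whatever the lens; pixels are square), "cx", "cy" (the principal point, pixels), "R" (3x3) and "t" (3): a world point X has camera coordinates R X + t. Camera axes: x right, y down, z forward; pixel columns grow to the right and rows downward; lengths in m; the calibration is good to about 2 mm. A picture is of the moment at which its call begins. There is no depth.
A pose or a line that the arm cannot do raises ctrl.PlanningError and nothing moves.
- ctrl.job_done(): hands the job in, once; it reports no verdict.
The state is a dict: "time_s": time; "qpos": joint angles; "joint_velocities": joint speeds; "joint_efforts": joint torques, N m; "position": TCP position; "ee_rot": TCP orientation; "force": force on the tool from outside, world axes, zero at the start; "wrist_torque": the same for the moment, N m; "gripper_width": opening from 0.0 (shut) to 1.0 (fully open).
Only numpy, scipy, OpenCV 4.12 (cv2) and the standard library are available. Lean on these libraries where they do the work, as an engineer would, in place of code of your own. Each camera call takes 0.05 s, during which the arm holds its last target.

## Task

Close the steel filter cell on the slide: turn its barrel so that the side arm points along the rail at the holding fork, push the carrier along the rail until it clicks into the locking station and the arm stands between the fork's prongs, and then, with the fork holding the barrel still, turn the knurled lock ring clockwise until it is fully tight on the housing. Leave the carrier in its station and do not shift or knock over anything else on the bench.

Things in the scene. Friction and masses are not known exactly. Their poses are not given: they have to be found in the camera images.
- rail_frame (a point): Slide rail, fixed to the bench: aluminium base plate 112 x 430 mm with two steel guide rods, standing at a varying place and yaw. This point is the middle of the base plate's top, 16 mm above the bench. Its y axis runs along the rail in the direction of travel, to the fork; its x axis runs across the rail, z up.
- carrier (a joint): Travel in m of the carrier (aluminium plate 94 x 168 mm, top 54 mm above the bench) along rail_frame's y axis. The cell stands on it with its axis upright at rail_frame x = 0, y = -0.075 + travel. Starts at 0 to 0.055. A sprung plunger drops into the locking station at 0.150; about 6 N carries it in, and it centres itself there. It slides with about 1.5 N; the end stop is at 0.156.
- post_grip (a point): Hand post of the carrier, the thing to push or pinch it by: upright post, black cap 20 mm in diameter from 94 to 118 mm above the bench (14 mm thick below), standing 94 mm behind the cell's axis (on the side away from the fork). This point: on its axis, 100 mm above the bench.
- barrel (a joint): Turn of the cell's upper barrel about the upright cell axis in rad, counterclockwise from above; 0 when its side arm points straight along the rail at the fork. Starts between -1.3 and 1.3. Barrel: steel, 41 mm in diameter, top 146 mm above the bench, in the middle of the lock ring. It is loose (0.07 N m) and stays where it is left.
- side_arm (a point): Side arm of the barrel: level round steel bar 12 mm thick, centre line 136 mm above the bench, reaching out from the barrel to 102 mm from the cell's axis, above the ring (13 mm or less below it). This point: on the arm, 60 mm from the cell's axis; y axis along the arm outwards, z up.
- fork_mouth (a point): Holding fork, fixed on the rail beyond the locking station: two upright steel prongs 17 mm apart, 28 mm long along the rail, tops 154 mm above the bench, with a flared mouth (about 34 mm wide, reaching 31 mm from this point back towards the cell) that guides the arm in. This point: midway between the prongs, 136 mm above the bench; with the carrier in the station it is 86 mm from the cell's axis. It lets the barrel turn no more than about 0.03 rad.
- lock_ring (a joint): Turn of the lock ring relative to the barrel in rad, growing clockwise from above as it tightens; starts at 0 (loose) to 0.9, hard stop at 2.40 (fully tight, 3 mm lower, the gap to the housing closed). Then the black line on the ring's top lies beside the black line on the barrel's top, on the side away from the arm. Turning the ring takes 0.2 N m, more than the barrel's own hold: an unheld barrel is only carried round with it.
- ring_mid (a point): Knurled steel lock ring round the barrel, 62 mm in diameter and 26 mm high. This point: its centre half-way up, on the cell's upright axis, 110 mm above the bench when loose and 107 mm when tight. Below it the housing is 52 mm wide down to 80 mm above the bench, 62 mm wide to 64 mm and 76 mm wide below that.
- amber_bottle: Bystander: amber glass bottle, black cap, 70 mm in diameter, 165 mm high. Origin: centre of its foot.
- salt_jar: Bystander: white plastic jar with blue lid, 80 mm in diameter, 120 mm high. Origin: centre of its foot.
- beaker: Bystander: glass beaker, 72 mm in diameter, 95 mm high. Origin: centre of its foot.
- spare_mid (a point): Bystander: spare filter cell standing on the bench, 76 mm in diameter, 96 mm high, with a side arm reaching 66 mm out. This point: its axis, 48 mm above the bench.
- membrane_tin: Bystander: round aluminium tin, 63 mm in diameter, 40 mm high. Origin: centre of its foot.
- tablet_tub: Bystander: white plastic tub, 56 mm in diameter, 76 mm high. Origin: centre of its foot.
- spatula: Bystander: double-ended lab spatula, steel, 178 mm long, 20 mm wide, lying flat on the bench near the robot. Origin: its middle.

How it is judged (in metres and radians):
On the way:
1. the carrier is in the locking station with the barrel's arm in the fork, and the ring still loose (value of joint carrier between 0.146 and 0.154 m and value of joint barrel between -0.12 and 0.12 rad and value of joint lock_ring below 1.6 rad), for 0.2 s.
At the end, for the whole second after the job is handed in: The carrier rests in the locking station (within 4 mm), the barrel's arm stands in the fork (within 0.12 rad of straight), and the lock ring is tight (within 0.15 rad of its stop); carrier, barrel and ring at rest (value of joint carrier between 0.146 and 0.154 m and value of joint barrel between -0.12 and 0.12 rad and value of joint lock_ring above 2.25 rad and velocity of joint carrier between -0.05 and 0.05 m/s and velocity of joint barrel between -0.05 and 0.05 rad/s and velocity of joint lock_ring between -0.05 and 0.05 rad/s); the robot touches nothing.
It fails at once if the bottle, the jar or the beaker is shifted by more than 30 mm or tipped over (distance of any of amber_bottle, salt_jar, beaker from where it was at the start of the episode above 0.03 m or angle between any of amber_bottle, salt_jar, beaker's own z axis and vertical above 0.4 rad).
It fails at once if the spare cell is shifted by more than 30 mm or tipped over (distance of spare_mid from where it was at the start of the episode above 0.03 m or angle between spare_mid's own z axis and vertical above 0.4 rad).
It fails at once if the tin or the tub is shifted by more than 30 mm or tipped over (distance of any of membrane_tin, tablet_tub from where it was at the start of the episode above 0.03 m or angle between any of membrane_tin, tablet_tub's own z axis and vertical above 0.4 rad).
It fails at once if the spatula is shifted by more than 30 mm or tipped over (distance of spatula from where it was at the start of the episode above 0.03 m or angle between spatula's own z axis and vertical above 0.4 rad).
It also fails if it takes over 69 s, if anything falls off the work surface, if the arm or the gripper's body presses on something with over 40 N, if the wrist force passes 120 N, or if a joint passes its speed limit or range.

## Working session

There is one attempt and no reset: what is moved stays moved. The work goes in short steps, each a Python script; the robot and the scene stay as the last script left them, time stands still between calls to the robot, and variables do not carry over. Pictures are saved under pics/ and viewed, and the job is handed in when it is done.

```bash
mkdir -p pics; ls
python3 - <<'E'
from plant import ctrl, move_gripper, vision
import cv2,numpy as np
for n in ["side","top","wrist"]:
    f=vision.grab_frame(n); cv2.imwrite(f"pics/{n}0.png",f["image"])
    np.savez(f"pics/{n}0.npz",**f)
    print(n,f["fov_y"],f["cx"],f["cy"],np.round(f["R"],3).tolist(),np.round(f["t"],3), 'c',np.round(-np.array(f["R"]).T@f["t"],3))
print(ctrl.read_state())
E
```

```text
pics
side 46.6742781494542 310.6439996452746 198.8280002404801 [[-0.802, -0.598, -0.002], [-0.433, 0.582, -0.688], [0.413, -0.551, -0.725]] [0.388 0.339 1.093] c [0.006 0.636 1.027]
top 43.49160158349441 312.2845641234316 195.63492651716118 [[-0.01, -1.0, 0.009], [-0.989, 0.008, -0.151], [0.151, -0.01, -0.989]] [-0.045  0.555  1.224] c [ 0.364 -0.038  1.294]
wrist 60.75781870232656 321.68643951672306 200.17271961432758 [[0.378, -0.926, -0.001], [-0.888, -0.363, 0.283], [-0.262, -0.106, -0.959]] [-0.499 -0.037  0.379] c [ 0.255 -0.435  0.373]
{'time_s': 0.15, 'qpos': array([-6.77803407e+01,  1.38203060e+01,  2.33605312e-01,  7.65053165e+01,
       -1.98364665e-04,  8.99976576e+01]), 'joint_velocities': array([ 0.01301982, -0.17273127,  0.23268533, -0.08508972,  0.05867633,
       -0.04849566]), 'joint_efforts': array([-1.08561439e-03, -3.72633934e+01,  2.52639288e+01,  1.23500708e-02,
       -1.26894279e-04,  7.31181984e-06]), 'position': array([ 0.18889451, -0.46242104,  0.23064914]), 'ee_rot': array([[ 9.25725423e-01,  3.78195807e-01, -6.10528437e-04],
       [ 3.78196299e-01, -9.25724231e-01,  1.48543295e-03],
       [-3.39645578e-06, -1.60600264e-03, -9.99998710e-01]]), 'force': array([ 0.18617705, -0.92908028, -0.55132269]), 'wrist_torque': array([ 0.00111754,  0.0144185 , -0.00810502]), 'gripper_width': 1.0007984963324357}
```

View pics/side0.png

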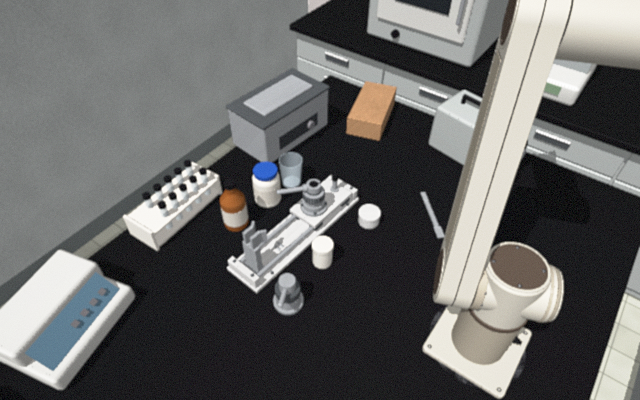

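View pics/top0.png

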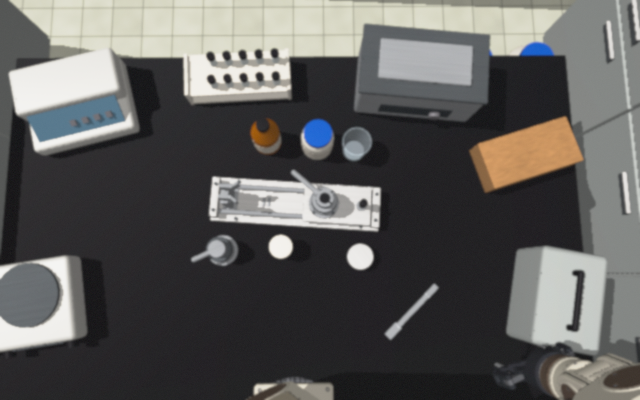

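Run:
```python
import cv2
im=cv2.imread("pics/top0.png")[155:275,185:405]
cv2.imwrite("pics/top0c.png",cv2.resize(im,None,fx=3.6,fy=3.6,interpolation=cv2.INTER_CUBIC))
im=cv2.imread("pics/side0.png")[150:320,210:400]
cv2.imwrite("pics/side0c.png",cv2.resize(im,None,fx=3.5,fy=3.5,interpolation=cv2.INTER_CUBIC))
```

```text
(no output)
```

View pics/top0c.png

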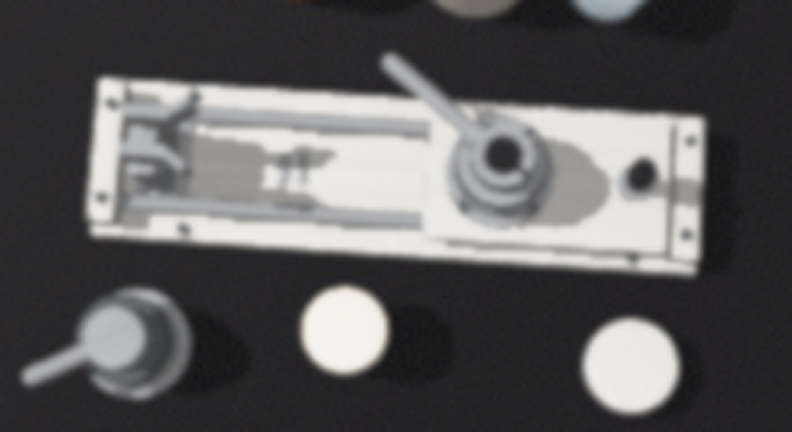

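View pics/side0c.png

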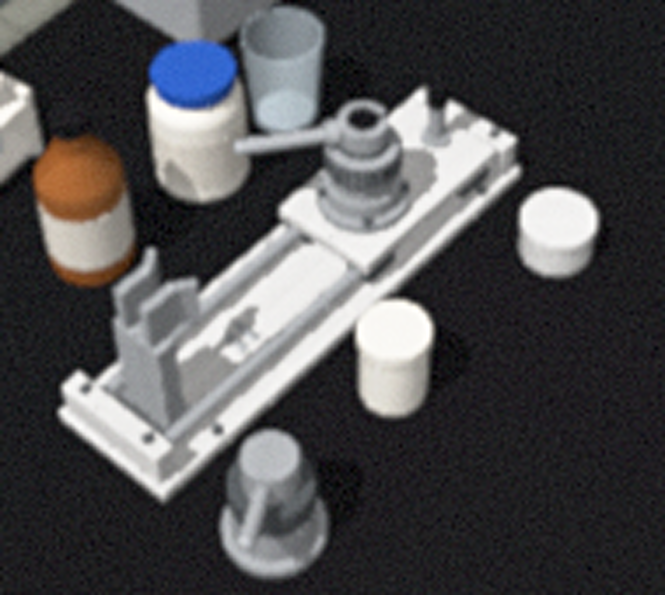

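```bash
cat > h.py <<'E'
import numpy as np,cv2
def ray(f,u,v):
    fl=200/np.tan(np.radians(float(f["fov_y"]))/2)
    R=np.array(f["R"]);t=np.array(f["t"])
    d=R.T@np.array([(u-f["cx"])/fl,(v-f["cy"])/fl,1.]);return -R.T@t,d
def cast(f,u,v,z):
    c,d=ray(f,u,v);return c+d*(z-c[2])/d[2]
def proj(f,X):
    fl=200/np.tan(np.radians(float(f["fov_y"]))/2)
    p=np.array(f["R"])@np.array(X)+np.array(f["t"]);return np.array([fl*p[0]/p[2]+f["cx"],fl*p[1]/p[2]+f["cy"]])
def tri(obs):
    A=[];b=[]
    for f,u,v in obs:
        c,d=ray(f,u,v);d=d/np.linalg.norm(d);M=np.eye(3)-np.outer(d,d);A.append(M);b.append(M@c)
    A=np.vstack(A);b=np.hstack(b);x=np.linalg.lstsq(A,b,rcond=None)[0]
    return x,np.linalg.norm(A@x-b)
E
python3 - <<'E'
from h import *
f=dict(np.load("pics/top0.npz"))
im=cv2.imread("pics/top0.png")
m=(cv2.cvtColor(im,cv2.COLOR_BGR2GRAY)>90).astype(np.uint8)
n,l,s,c=cv2.connectedComponentsWithStats(m)
k=l[185,270] or l[218,270]
for i in range(1,n):
    if s[i][4]>200 and 150<c[i][1]<280: print(i,s[i],c[i])
k=[i for i in range(1,n) if s[i][0]<215 and s[i][0]+s[i][2]>370 and 150<c[i][1]<250][0]
cn=cv2.findContours((l==k).astype(np.uint8),0,1)[0][0]
h=cv2.approxPolyDP(cv2.convexHull(cn),2.5,True)[:,0]
for p in h: print(p,cast(f,*p,.016).round(4))
# edge lines: top and bottom boundary
P=np.array([cast(f,u,v,.016)[:2] for u,v in cn[:,0]])
r=cv2.minAreaRect((P*1000).astype(np.float32));print(r)
S=lambda x,y:(185+x/3.6,155+y/3.6)
for n_,p,z in [("barreltop",(502,155),.146),("ring c",(500,170),.12),("armtip",(388,62),.136),("armroot",(465,122),.136),("postcap",(642,174),.118),("prongtip up",(195,97),.154),("prongtip low",(182,168),.154)]:
    print(n_,cast(f,*S(*p),z).round(4))
E
```

```text
8 [ 208  170  173   62 7653] [294.21468705 203.28093558]
9 [191 235  46  31 667] [216.90404798 250.52923538]
10 [268 234  25  25 503] [280.09940358 246.18489066]
11 [346 243  28  27 595] [359.6789916  256.16806723]
[211 178] [0.6072 0.2111 0.016 ]
[295 170] [ 0.6266 -0.0063  0.016 ]
[379 187] [ 0.58   -0.2234  0.016 ]
[378 230] [ 0.4687 -0.2176  0.016 ]
[210 220] [0.498  0.2113 0.016 ]
((553.4676513671875, -5.4432830810546875), (440.1361083984375, 145.94464111328125), 85.79849243164062)
barreltop [ 0.5331 -0.0773  0.146 ]
ring c [ 0.527  -0.0768  0.12  ]
armtip [ 0.5966 -0.004   0.136 ]
armroot [ 0.5565 -0.0539  0.136 ]
postcap [ 0.5239 -0.1703  0.118 ]
prongtip up [0.5712 0.1192 0.154 ]
prongtip low [0.5253 0.1269 0.154 ]
```

Run:
```python
from plant import ctrl, move_gripper, vision
from h import *
O=np.array([[1,0,0],[0,-1,0],[0,0,-1.]])
print(ctrl.ik([.5,-.03,.33],O))
ctrl.movep([.5,-.03,.33],O)
f=vision.grab_frame("wrist");cv2.imwrite("pics/w1.png",f["image"]);np.savez("pics/w1.npz",**f)
s=ctrl.read_state();print(s["time_s"],s["position"],s["qpos"])
```

```text
[ -3.43363036  12.84186776  13.60888854  90.76702078   0.
 176.56636964]
2.1583 [ 0.49986139 -0.03080829  0.32980339] [-3.51993629e+00  1.28492047e+01  1.35894848e+01  9.07624927e+01
 -1.14702061e-02  1.76554950e+02]
```

View pics/w1.png

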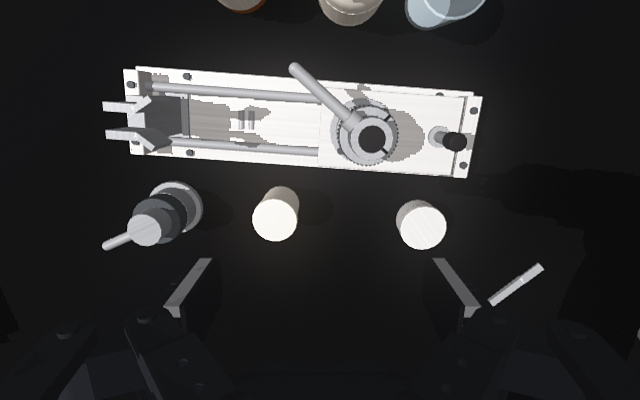

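Run:
```python
import cv2
im=cv2.imread("pics/w1.png")
cv2.imwrite("pics/w1a.png",cv2.resize(im[55:185,270:490],None,fx=3.6,fy=3.6,interpolation=cv2.INTER_CUBIC))
cv2.imwrite("pics/w1b.png",cv2.resize(im[60:170,95:255],None,fx=5,fy=5,interpolation=cv2.INTER_CUBIC))
```

```text
(no output)
```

View pics/w1a.png

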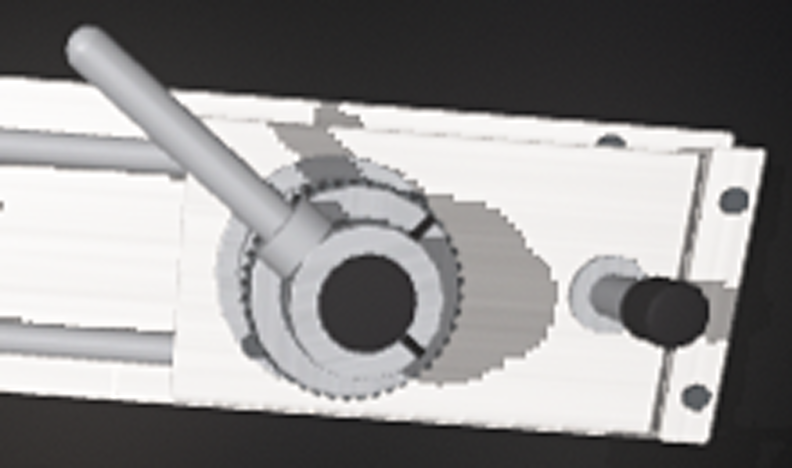

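View pics/w1b.png

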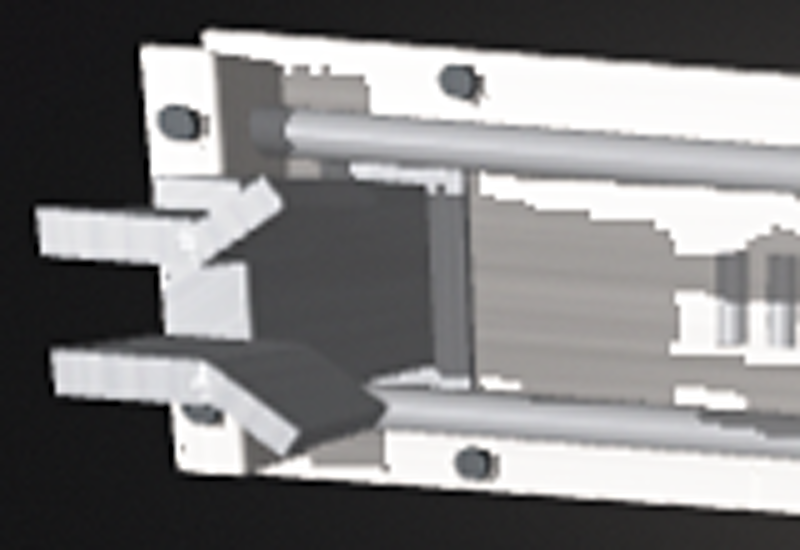

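Run:
```python
from h import *
f=dict(np.load("pics/w1.npz")); g=dict(np.load("pics/top0.npz"))
A=lambda x,y:(270+x/3.6,55+y/3.6); B=lambda x,y:(95+x/5,60+y/5)
# refine bore and cap with masks
im=cv2.imread("pics/w1.png");gray=cv2.cvtColor(im,6)
sub=gray[120:160,355:390]<90
n,l,s,c=cv2.connectedComponentsWithStats(sub.astype(np.uint8));print(s,c)
c_=lambda p,z:cast(f,*p,z)[:2]
bore=c_(A(367,303),.146);cap=c_(A(672,310),.118)
tip=c_(A(85,45),.136);rt=c_(A(263,222),.136)
a1,b1=c_(B(40,257),.154),c_(B(50,350),.154)
a2,b2=c_(B(205,262),.154),c_(B(200,357),.154)
print("bore",bore,"cap",cap,np.linalg.norm(bore-cap),"tip",tip,np.linalg.norm(tip-bore),"rt",rt)
print("fork",(a1+b1)/2,(a2+b2)/2,np.linalg.norm(a1-b1),np.linalg.norm(a2-b2), np.linalg.norm(a1-a2))
ang=lambda v:np.degrees(np.arctan2(-v[0],v[1]))
print("yaw cap-bore",ang(bore-cap),"bore-fork",ang((a1+b1+a2+b2)/4-bore),"arm",ang(tip-bore),ang(tip-rt))
# base plate long edges z=.016 and plate corners
for p in [(202,30),(800,72),(145,45),(178,470),(800,515)]: print("B",p,c_(B(*p),.016))
for p in [(0,78),(733,133),(0,390),(765,150),(708,442),(172,402),(658,435),(185,117),(700,152)]: print("A",p,c_(A(*p),.016),c_(A(*p),.054))
for n_,p in [("bottle",(265,148)),("jar",(317,155)),("beaker",(355,155))]: print(n_,cast(g,*p,.0)[:2])
rl=c_(A(424,222),.123);bl=c_(A(412,346),.146);print("ringline",ang(rl-bore),"barrel line",ang(bl-bore))
```

```text
[[  0   0  35  40 805]
 [ 29   0   3   2   5]
 [  4   6  29  29 588]
 [ 33  36   2   1   2]] [[16.77391304 19.76770186]
 [30.2         0.4       ]
 [17.14115646 19.23979592]
 [33.5        36.        ]]
bore [ 0.53572735 -0.07843414] cap [ 0.53057637 -0.16985897] 0.09156982638003978 tip [ 0.60011703 -0.00500612] 0.09766116672980515 rt [ 0.55600316 -0.05133166]
fork [0.5533998  0.16727773] [0.55230636 0.13878225] 0.01655659039100539 0.017266623621515313 0.02968927959792332
yaw cap-bore -3.224702639081989 bore-fork -4.231528732901457 arm -41.24780754104653 -43.599126105259536
B (202, 30) [0.61214966 0.20186401]
B (800, 72) [0.60215353 0.05298329]
B (145, 45) [0.60865239 0.21668664]
B (178, 470) [0.50193489 0.22542547]
B (800, 515) [0.48960606 0.05930371]
A (0, 78) [0.59945231 0.03423657] [0.59714794 0.02881277]
A (733, 133) [ 0.58088244 -0.22456466] [ 0.58012461 -0.20843493]
A (0, 390) [0.48913415 0.03905925] [0.49601732 0.03323381]
A (765, 150) [ 0.57511055 -0.23666099] [ 0.57483342 -0.21952385]
A (708, 442) [ 0.46894716 -0.22907417] [ 0.47751154 -0.21256887]
A (172, 402) [ 0.48451626 -0.02548492] [ 0.49178401 -0.02593498]
A (658, 435) [ 0.47167901 -0.20978437] [ 0.48001588 -0.19488557]
A (185, 117) [ 0.58643099 -0.03048985] [ 0.58521106 -0.03052309]
A (700, 152) [ 0.57444941 -0.21363493] [ 0.57422733 -0.19841544]
bottle [0.68983412 0.07320886]
jar [ 0.66982888 -0.06421357]
beaker [ 0.6690748 -0.1647326]
ringline -132.84910816078641 barrel line 137.63547811782868
```

```bash
cat >> h.py <<'E'
YAW=-4.2
bore0=np.array([.5355,-.0784]); fork=np.array([.5528,.153])
def dirv(a): # a deg, ccw from +y
    a=np.radians(a); return np.array([-np.sin(a),np.cos(a)])
u=dirv(YAW)
def ori(d):
    x=np.array([d[0],d[1],0.]);x/=np.linalg.norm(x);z=np.array([0,0,-1.]);return np.column_stack([x,np.cross(z,x),z])
E
python3 - <<'E'
from plant import ctrl, move_gripper, vision
from h import *
a0=-42.4;r=.08
P=lambda a,z:[*(bore0+r*dirv(a)),z]
move_gripper(.5,25)
ctrl.movep(P(a0,.22),ori(dirv(a0)))
ctrl.servo_line(P(a0,.115),feed=.12)
s=ctrl.read_state();print(s["time_s"],s["position"],s["force"].round(1))
move_gripper(0,25)
s=ctrl.read_state();print(s["gripper_width"],s["force"].round(1))
f=vision.grab_frame("top");cv2.imwrite("pics/t2.png",cv2.resize(f["image"][140:290,180:420],None,fx=3,fy=3))
E
```

```text
4.4667 [ 0.59020754 -0.01938262  0.11613475] [ 0.  -0.2  0.9]
0.12448540496333738 [-1.2  0.5  4. ]
```

View pics/t2.png

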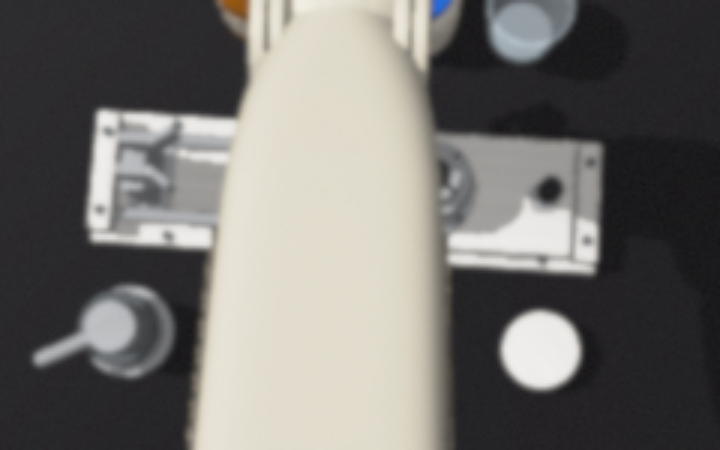

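The top view is blocked by the arm, but a jaw gap of about 11 mm means the 12 mm bar is held. Next I turn it.

Run:
```python
from plant import ctrl, move_gripper, vision
from h import *
a0=-42.4;r=.08
P=lambda a,z:[*(bore0+r*dirv(a)),z]
for a in np.linspace(a0,YAW,9)[1:]:
    ctrl.servo_line(P(a,.115),feed=.1,ori=ori(dirv(a)))
    s=ctrl.read_state();print(s["force"].round(1),s["gripper_width"].round(3))
move_gripper(.5,25)
ctrl.servo_line(P(YAW,.22),feed=.2)
ctrl.movep([.5,-.03,.33],ori([0,1]) if 0 else ori([1,0]))
f=vision.grab_frame("wrist");cv2.imwrite("pics/w3.png",f["image"]);np.savez("pics/w3.npz",**f)
s=ctrl.read_state();print(s["time_s"])
cv2.imwrite("pics/w3a.png",cv2.resize(f["image"][55:185,270:490],None,fx=3.6,fy=3.6,interpolation=cv2.INTER_CUBIC))
```

```text
Traceback (most recent call last):
AttributeError: 'float' object has no attribute 'round'
```

Run:
```python
from plant import ctrl, move_gripper, vision
from h import *
a0=-42.4;r=.08
P=lambda a,z:[*(bore0+r*dirv(a)),z]
for a in np.linspace(a0,YAW,9)[2:]:
    ctrl.servo_line(P(a,.115),feed=.1,ori=ori(dirv(a)))
    s=ctrl.read_state();print(s["force"].round(1),round(s["gripper_width"],3))
move_gripper(.5,25)
ctrl.servo_line(P(YAW,.22),feed=.2)
ctrl.movep([.5,-.03,.33],ori([1,0]))
f=vision.grab_frame("wrist");cv2.imwrite("pics/w3.png",f["image"]);np.savez("pics/w3.npz",**f)
s=ctrl.read_state();print(s["time_s"])
cv2.imwrite("pics/w3a.png",cv2.resize(f["image"][55:185,270:490],None,fx=3.6,fy=3.6,interpolation=cv2.INTER_CUBIC))
```

```text
[-1.9  0.5  5.8] 0.13
[-0.6  1.1  5.4] 0.126
[-0.2  0.6  6.2] 0.129
[-0.6  1.3  6.5] 0.131
[-0.3  1.4  4.7] 0.127
[-2.   0.1  5.8] 0.13
[-0.4  1.3  6.1] 0.127
9.3167
```

View pics/w3a.png

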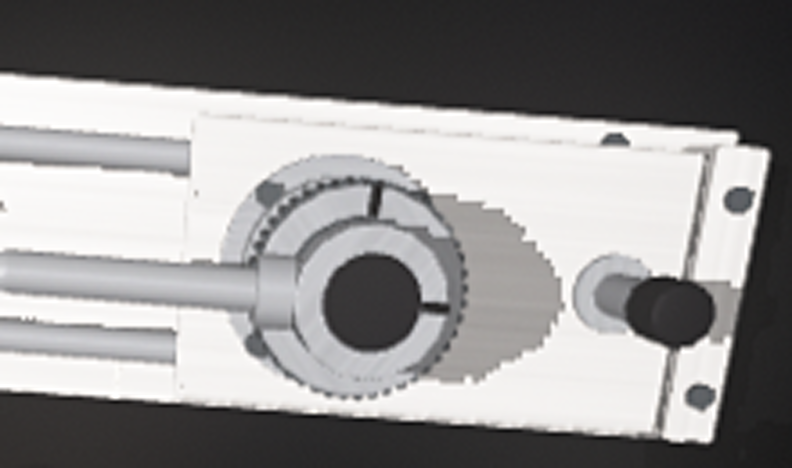

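Run:
```python
from plant import ctrl, move_gripper, vision
from h import *
c=np.array([.5297,-.171]);o=ori(u)
P=lambda d,z:[*(c+d*u),z]
move_gripper(.5,40)
ctrl.movep(P(0,.22),o)
ctrl.servo_line(P(0,.087),feed=.12)
print(ctrl.read_state()["force"].round(1))
move_gripper(0,40)
s=ctrl.read_state();print(s["gripper_width"],s["force"].round(1))
for d in [.06,.10,.125,.14,.144,.147,.149,.151]:
    ctrl.servo_line(P(d,.087),feed=.08)
    s=ctrl.read_state();q=s["position"][:2]-c;print(d,(q@u).round(4),"F along",(s["force"][:2]@u).round(1),s["force"].round(1))
f=vision.grab_frame("wrist");cv2.imwrite("pics/w4.png",f["image"]);np.savez("pics/w4.npz",**f)
f=vision.grab_frame("side");cv2.imwrite("pics/s4.png",cv2.resize(f["image"][150:320,210:400],None,fx=3.4,fy=3.4,interpolation=cv2.INTER_CUBIC))
print(s["time_s"])
```

```text
[ 0.7  0.  -0.7]
0.22282892012149352 [-4.   0.1  6. ]
0.06 0.0606 F along 1.3 [-3.8  1.5  5.4]
0.1 0.1007 F along 2.1 [-3.3  2.3  5.5]
0.125 0.1258 F along 0.5 [-4.2  0.8  5. ]
0.14 0.1428 F along 9.1 [-3.3  9.4  6.2]
0.144 0.1455 F along 3.0 [-3.2  3.2  5.2]
0.147 0.1469 F along -1.3 [-4.6 -0.9  6.4]
0.149 0.1471 F along -5.3 [-4.2 -5.   5.7]
0.151 0.1478 F along -8.3 [-3.5 -8.1  6.4]
16.0083
```

View pics/w4.png

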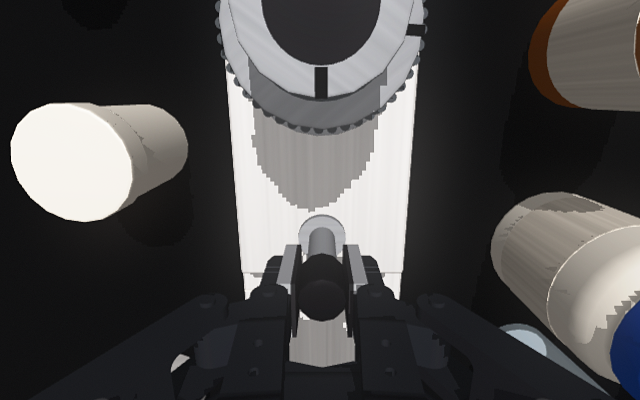

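View pics/s4.png

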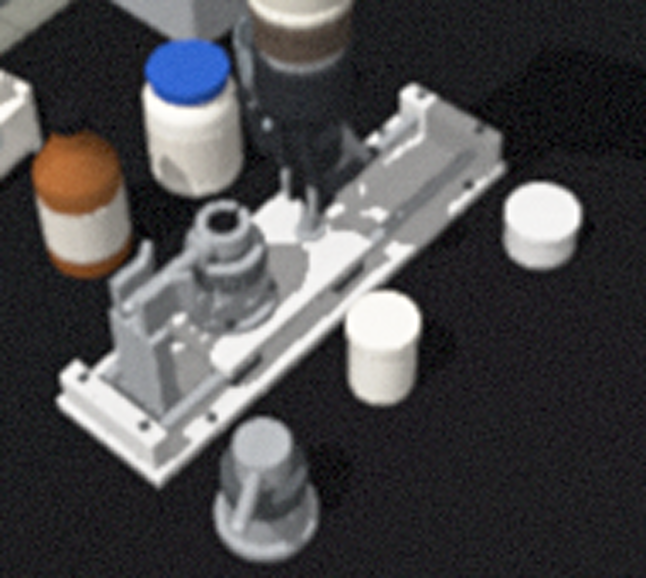

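Run:
```python
from plant import ctrl, move_gripper, vision
from h import *
c=np.array([.5297,-.171])
P=lambda d,z:[*(c+d*u),z]
ctrl.servo_line(P(.1463,.087),feed=.05)
move_gripper(.5,40)
print(ctrl.read_state()["force"].round(1))
ctrl.servo_line(P(.1463,.25),feed=.2)
ctrl.movep([.47,.07,.31],ori([1,0]))
f=vision.grab_frame("wrist");cv2.imwrite("pics/w5.png",f["image"]);np.savez("pics/w5.npz",**f)
print(ctrl.read_state()["time_s"])
```

```text
[ 0.5  0.  -0.1]
21.5333
```

View pics/w5.png

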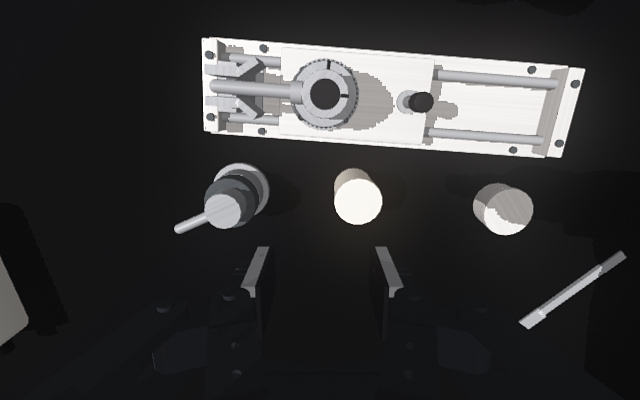

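Run:
```python
from h import *
f=dict(np.load("pics/w5.npz"));im=f["image"];g=cv2.cvtColor(im,6)
x0,y0=305,75
sub=(g[y0:y0+40,x0:x0+40]<80).astype(np.uint8)
n,l,s,c=cv2.connectedComponentsWithStats(sub);print(s,c)
k=l[94-y0,325-x0];p=c[k]+[x0,y0]
# erode out black line
e=cv2.erode((l==k).astype(np.uint8),np.ones((5,5)));m=cv2.moments(e,True);p2=(m['m10']/m['m00']+x0,m['m01']/m['m00']+y0)
print(p,p2,cast(f,*p2,.146), "pred",fork-.086*u)
print("cap",cast(f,421,102,.118),"exp",fork-.18*u)
for n_,q,z in [("tub",(358,201),.076),("sparetop",(222,211),.096),("tipspare",(180,229),.06)]: print(n_,cast(f,*q,z))
cv2.imwrite("pics/w5a.png",cv2.resize(im[50:140,195:375],None,fx=4.4,fy=4.4,interpolation=cv2.INTER_CUBIC))
```

```text
[[  0   0  40  40 884]
 [  5   4  30  30 704]
 [ 36  19   4   3  12]] [[19.04977376 20.13687783]
 [19.75852273 18.69176136]
 [37.5        20.        ]]
[324.75852273  93.69176136] (324.7329192546584, 93.72670807453416) [0.54675025 0.06728526 0.146     ] pred [0.54650152 0.06723095]
cap [ 0.53975554 -0.02364612  0.118     ] exp [ 0.53961712 -0.02651661]
tub [0.42997228 0.02811707 0.076     ]
sparetop [0.42443033 0.17952042 0.096     ]
tipspare [0.38926295 0.24418779 0.06      ]
```

View pics/w5a.png

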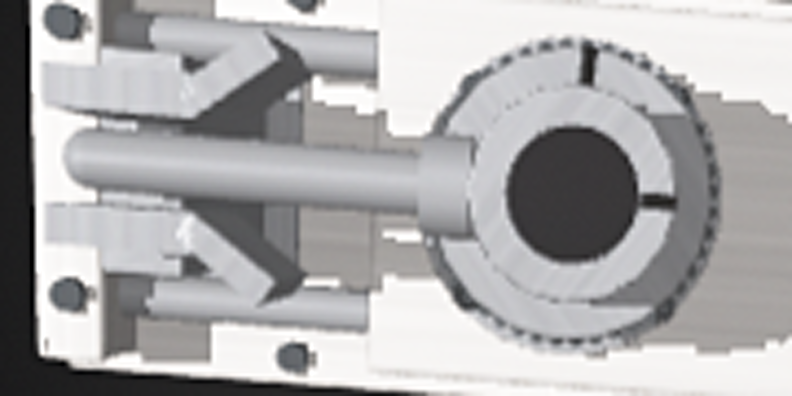

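```bash
cat > turn.py <<'E'
from plant import ctrl, move_gripper, vision
from h import *
C=np.array([.5467,.0673])
def stroke(a0,a1,z,zend,grip=50,stop=1.0):
    Z=lambda zz:[*C,zz]
    O=lambda a:ori(dirv(YAW+a))
    move_gripper(1.0,grip)
    ctrl.movep(Z(.22),O(a0))
    ctrl.servo_line(Z(z),feed=.12)
    s=ctrl.read_state();print("down",s["position"].round(4),s["force"].round(1))
    move_gripper(0,grip)
    s=ctrl.read_state();print("grip",round(s["gripper_width"]*85,1),s["force"].round(1),s["wrist_torque"].round(2))
    n=int(abs(a1-a0)/6)+1
    for i in range(1,n+1):
        a=a0+(a1-a0)*i/n
        ctrl.movep(Z(z+(zend-z)*i/n),O(a))
        s=ctrl.read_state();print(round(a,1),s["force"].round(1),s["wrist_torque"].round(2),round(s["gripper_width"]*85,1))
        if abs(s["wrist_torque"][2])>stop: break
    print(s["time_s"])
E
python3 - <<'E'
from turn import *
stroke(50,-50,.090,.088)
E
```

```text
down [0.5474 0.0674 0.0908] [-0.2  0.9  0.5]
grip 60.6 [-3.  -0.2  4.7] [-0.06  0.47  0.06]
44.1 [-1.8 -0.1  4.8] [-0.06  0.5  -0.03] 60.3
38.2 [-2.7  0.5  6.5] [-0.14  0.49 -0.06] 60.3
32.4 [-1.7 -0.5  6.1] [-0.15  0.53 -0.02] 60.8
26.5 [-2.4 -0.4  6.2] [-0.12  0.54 -0.09] 60.6
20.6 [-3.  -1.   5.4] [-0.14  0.54 -0.08] 60.3
14.7 [-3.6 -1.   6.9] [-0.11  0.58 -0.07] 60.7
8.8 [-2.6 -0.5  5.1] [-0.13  0.61 -0.09] 60.4
2.9 [-3.3 -0.6  5.9] [-0.12  0.62 -0.04] 60.3
-2.9 [-3.3 -0.1  6.1] [-0.16  0.64 -0.08] 60.8
-8.8 [-3.2 -0.2  6.6] [-0.15  0.65 -0.05] 60.2
-14.7 [-3.3 -0.   7.3] [-0.11  0.65 -0.1 ] 60.5
-20.6 [-4.1 -0.9  5.6] [-0.08  0.73  0.02] 60.4
-26.5 [-3.   0.7  6.8] [-0.    0.72 -0.08] 60.4
-32.4 [-3.3  0.4  6.6] [ 0.    0.71 -0.04] 60.2
-38.2 [-2.7 -0.9  6.9] [-0.04  0.73 -0.03] 60.5
-44.1 [-3.8 -0.1  6.9] [-0.25  0.84  1.95] 60.2
30.85
```

Run:
```python
from turn import *
move_gripper(1.0,50)
s=ctrl.read_state();print(s["force"].round(1),s["wrist_torque"].round(2))
ctrl.servo_line([*C,.24],feed=.15)
ctrl.movep([.47,.07,.31],ori([1,0]))
f=vision.grab_frame("wrist");np.savez("pics/w6.npz",**f)
im=f["image"]
cv2.imwrite("pics/w6.png",im)
cv2.imwrite("pics/w6a.png",cv2.resize(im[50:140,195:375],None,fx=4.4,fy=4.4,interpolation=cv2.INTER_CUBIC))
f=vision.grab_frame("side");cv2.imwrite("pics/s6.png",cv2.resize(f["image"][150:320,210:400],None,fx=3.4,fy=3.4,interpolation=cv2.INTER_CUBIC))
print(ctrl.read_state()["time_s"])
```

```text
[ 0.4 -0.1 -0.4] [-0.   -0.06 -0.02]
37.0417
```

View pics/w6a.png

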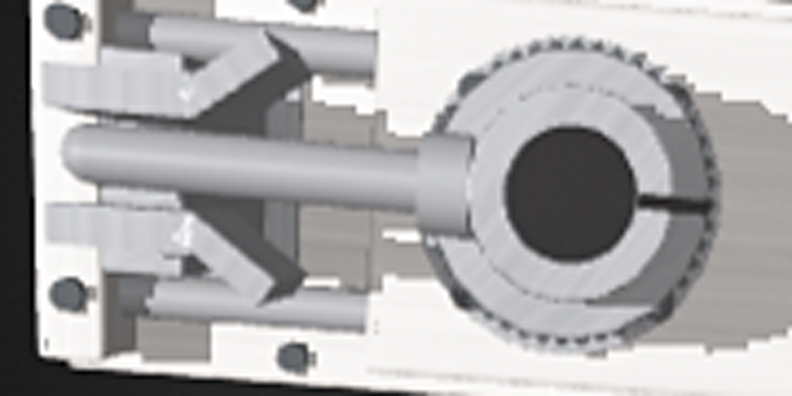

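View pics/s6.png

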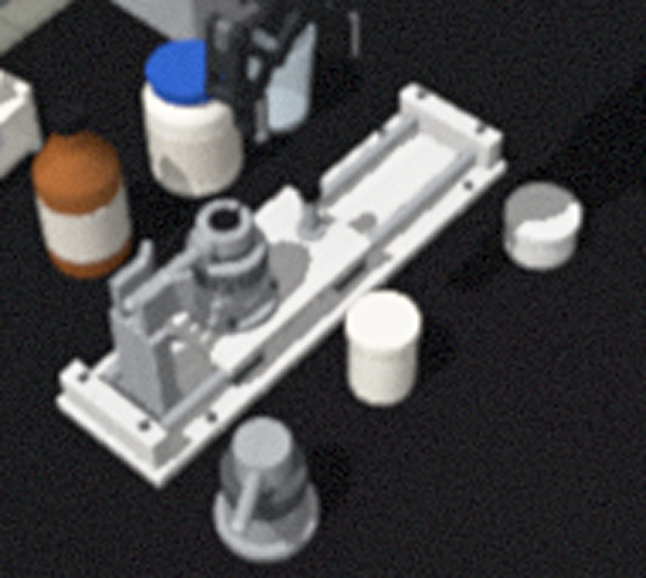

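Run:
```python
from plant import ctrl
ctrl.wait(0.3); ctrl.job_done(); print(ctrl.read_state()["time_s"])
```

```text
the job is handed in; nothing more can be done
the job is handed in; nothing more can be done
```

The cell is closed and the job is handed in, at about 37 s of the 69 s allowed; `job_done` gives no verdict.

- **Barrel:** I gripped the side arm and turned it about 38° until it pointed at the fork.
- **Carrier:** I pushed it by the post. The force jumped to 9 N towards the fork at about 0.143 m of push and reached zero near 0.147 m. That matches the 0.146 m I had measured to the station. After release, the cell's axis measured within 0.3 mm of where the fork position puts it.
- **Lock ring:** I turned it clockwise until the wrist torque jumped to 1.95 N m, after about 90°. That is what the two black lines had predicted.

**Last checks:** After the gripper backed away, the ring's line lay beside the barrel's line, the arm stood between the prongs, and the cell had not moved. The bystanders visible in the last side view looked unmoved, though the arm partly hid the jar and beaker and the spatula was outside the crop I viewed. The tool was about 0.31 m above the bench and the last force reading, on release, was near zero.

**Disagreements:** The post cap's measured position was off by about 2–3 mm, probably from its tilted view. The rail's centre gave a starting travel 3 mm different from the fork's, so I relied on the fork.

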